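# Hold a freshly glued keepsake box in the corner of the gluing jig

## Robot

A 7-joint arm with a two-finger parallel gripper is mounted at the origin on the work surface. World frame = base frame: x ahead of the robot, y to its left, z up, the work surface at z = 0. Lengths are in m, angles in rad, forces in N, time in s.
With the tool pointing down it reaches from about 0.425 to 0.925 m from the base axis. Payload 6.8 kg.
Tool frame: the origin (TCP) lies midway between the tips of the shut fingers; the grasp point (between the pads) lies 19 mm behind it; z points along the fingers, y is the line along which they close (so a half turn about z gives the same grasp; the last joint's range is limited). The gripper opens to 85 mm and grips with 20 to 120 N. Pads are 22 mm wide; open, the fingers measure 114 mm over their backs; the gripper's body (76 mm by 85 mm) begins 54 mm behind the grasp point. The pads swing forward as they close: fully open they stand 13 mm farther back than shut.
Start: joints at [-1.308, 0.477, 0.022, 1.555, -0.011, 1.109, -0.083], TCP at [0.245, 0.629, 0.208] pointing down, gripper open.
Joint ranges: [-2.96, 2.96], [-0.34, 2.1], [-1.41, 1.46], [0.24, 2.44], [-1.37, 4.51], [0.17, 1.92], [-2.96, 2.96]. Speed limits (rad/s): [2.39, 2.39, 3.14, 3.14, 3.14, 3.14, 3.14].

## Interface

Orientations are given as a rotation vector (axis times angle).
In Python, from bench import r gives the robot as it stands. The module is installed in compiled form; this text tells all that it offers.
- The arm moves only by the tool apply_moves, never from a script. Its argument "rows" is a list of rows, each a list of 6 numbers: the shift along the tool's x, y, z scaled (see below), then the turn, a rotation vector about the tool's x, y, z scaled (see below). A call has 1 to 5 rows; each row is the pose to reach, as a shift and turn from the pose commanded when the call began, along the tool's axes at that moment; what a row does not reach only later rows make up. The controller multiplies each number of a shift by 0.25 m and each number of a turn by 90 degrees. A row lasts 1/8 s, in which the tool goes at most 62.5 mm and 10.7 degrees, less where a joint would pass 70% of its speed; a pose out of reach is approached as far as the arm can. A call with a number of a shift or a turn outside -1 to 1 is refused whole. A call with a gripper value outside its range is refused whole. "claw" is the opening, from 0 (shut) to 1 (fully open), set as the call begins (left out, the last holds). The fingers move at their own pace and stop on an object; "newtons" is the grip in N (left out, the last holds). Time passes only in rows, so rows that repeat a pose let the fingers close. It gives the time, the measured TCP pose, the force, the opening and the grip force at its end, in the units of the state.
- r.get_obs(): the state, without advancing time (a new reading comes with each control period).
- r.grab_frame(name): name is "scene" or "top"; returns a dict with "pixels" (400x640x3 uint8, red, green, blue), "intrinsics" (3x3 intrinsics, pixels), "dist" ([k1, k2, p1, p2, k3] as OpenCV has them; the pictures are not rectified), "eye" and "attitude" of the camera in the world. Camera axes: x right, y up, looking along -z (the intrinsics and any distortion apply to the point x, -y, -z); pixel columns grow to the right and rows downward; lengths in m; the calibration is good to about 2 mm. A picture is of the moment at which its call begins. There is no depth.
- r.hand_in(): hands the job in; it is judged then, once.
Trained networks look in a picture, given as the dict that the camera call returned (one of the last four; its "shot" number tells which), for a name from the list of things; names that differ only in an ending like _2 or _b are one class to them, and where a whole thing is asked for, a point or a joint stands for the part that bears it (a point fixed in the world has none). Each returns a list of dicts, best first, with "conf" (0 to 1); they miss things now and then, are a little off and sometimes report something else, mostly with a low value. They report only what shows in the picture. A call takes as long as a camera call.
- r.search_frame(picture, thing): "rect" ([left, top, width, height] in pixels, round what is visible of it).
- r.outline_of(picture, thing): "pixels" (400x640 bool, what is visible of it) and "rect" ([left, top, width, height] in pixels, round what is visible of it).
- r.landmark_of(picture, thing): "point" ([column, row] in pixels: a listed point, or the origin of a listed thing).
The state is a dict: "clock": time; "joints": joint angles; "qvel": joint speeds; "tau": joint torques, N m; "tcp_pos": TCP position; "orientation": TCP orientation; "contact_force": force on the tool from outside, world axes, zero at the start; "moment": the same for the moment, N m; "grip_width": finger opening in m; "gripper_force": force on a finger pad.
Only numpy, scipy, OpenCV 4.12 (cv2) and the standard library are available. Lean on these libraries where they do the work, as an engineer would, in place of code of your own. Each camera call takes 0.05 s, during which the arm holds its last target. There are 200 camera calls.

## Task

The bottom and one side of the little blue-and-white paper-covered box have just been glued: pick it up gently (its card walls crush under a hard squeeze or a hard bump) and set it upright in the gluing jig, one long side flush against the dark fence and one end up against the red stop block. Then press it down onto the board and into the fence at once with one steady diagonal push, a good kilo down and a good kilo into the fence, and finish like that, still holding and pushing: do not let go. Leave the other things on the table where they are.

Things in the scene. Friction and masses are not known exactly. Their poses are not given: they have to be found in the camera images.
- box: workpiece: rigid closed box, white paper with blue blossoms, blue lid rim, cream top panel; 46 (x) x 100 (y) x 54 mm high (z), 100-210 g. Origin: centre of its underside. Starts upright on the table; either long side may face the fence. Spoilt if the fingers press it with over 60 N (both pads added; 15-25 N a finger is right) or if it meets board, fence or stop with over 40 N
- board: base board of the gluing jig, pale plywood fixed to the table, 160 (its x) x 240 (its y) x 12 mm thick. Origin at the centre of its underside, on the table; the box stands on its top, 12 mm above the table. Sliding friction of the box on it is about 0.5 to 0.7, on the fence too: each takes up part of the push meant for the other, so push about 10 to 13 N both ways
- fence: dark wooden fence fixed on the board along its far (+x) edge: 20 (x) x 240 (y) x 20 mm high, its top 32 mm above the table. Origin at the centre of its underside, on the board's top. The box goes against its -x face, 10 mm from the origin: pushing into the fence is pushing along its +x. Rigid; its yaw is the board's
- stop: red stop block fixed on the board against the fence's -x face: 60 (x) x 30 (y) x 20 mm high, its top 32 mm above the table. Origin at the centre of its underside, on the board's top. One end of the box goes against its -y face, 15 mm from the origin. Its place along the fence varies. Fixed and rigid; its yaw is the board's
- paper_roll: bystander: upright white roll of paper with blue blossoms, 72 mm across, 78 mm high; origin at the centre of its underside
- tube: bystander: upright open brass tube with a green band, 54 mm across, 88 mm high; origin at the centre of its underside
- spool_green: bystander: upright wooden spool of green thread, 40 mm across, 50 mm high; origin at the centre of its underside
- spool_yellow: bystander: upright wooden spool of yellow thread, 40 mm across, 50 mm high; origin at the centre of its underside
- needle_case: bystander: flat red case, 70 (x) x 140 (y) x 20 mm high; origin at the centre of its underside
- awl: bystander: awl with a pale wooden handle, lying along its x, about 135 mm long, 18 mm high; origin under the front of the handle
- scissors: bystander: scissors with black grips, lying along their x, about 190 mm long, 10 mm high; origin near the pivot

How it is judged:
On the way:
1. the box is picked up clear of the table: its underside more than 35 mm above the table, carried by the fingers alone (height (world z) of box above 0.035 m and contact force between the fingers and box above 1 N), for 0.2 s.
At the end, for the whole second after the job is handed in: for the last second the fingers hold the box still and upright (2 degrees) on the board, long side flush with the fence (2 degrees, 2.5 mm), end within 3.5 mm of the stop, pushing over 2 N on the fence and over 3 N on the board (contact force between box and fence above 2 N and contact force between box and board above 3 N and contact force between the fingers and box above 1 N and z of box in the frame of board below 0.015 m and angle between box's own z axis and vertical below 0.035 rad and angle between the y axis of box and the y axis of fence, either way round below 0.035 rad and y of box in the frame of stop between -0.0685 and -0.062 m and x of box in the frame of fence between -0.0355 and -0.03 m and linear speed of box below 0.01 m/s); the arm keeps its last pose, push and grip.
It fails at once if the fingers press the box with more than 60 N (both pads together) (contact force between the fingers and box above 60 N).
It fails at once if the box meets the board, the fence or the stop block with more than 40 N (contact force between box and board above 40 N or contact force between box and fence above 40 N or contact force between box and stop above 40 N).
It fails at once if the box is tipped over (more than 45 degrees) (angle between box's own z axis and vertical above 0.8 rad).
It fails at once if another thing on the table is moved more than 20 mm (distance of any of paper_roll, tube, spool_green, spool_yellow, needle_case, awl, scissors from where it was at the start of the episode above 0.02 m).
It also fails if it takes over 51 s, if anything falls off the work surface, if the arm or the gripper's body presses on something with over 40 N, if the wrist force passes 120 N, or if a joint passes its speed limit or range.

## Working session

There is one attempt and no reset: what is moved stays moved. The work goes in short steps, Python scripts to look and compute and a tool call to move; the robot and the scene stay as the last step left them, time stands still between calls to the robot, and variables do not carry over. Pictures are saved under pics/ and viewed, at most 10 in all, crops included, and the job is handed in when it is done.

Besides the shell and the picture viewer there is one more tool, called as a command line: name --pt "numbers of a row" for each row, then --argument value for the rest. apply_moves: Moves the arm, as the interface text tells. Its arguments: {"type":"object","properties":{"rows":{"type":"array","items":{"type":"array","items":{"type":"number"}}},"claw":{"type":"number"},"newtons":{"type":"number"}},"required":["rows"]}

```bash
mkdir -p pics
cat > h.py <<'E'
import numpy as np, cv2
from scipy.spatial.transform import Rotation as R
from bench import r
def att(f):
    a=np.array(f["attitude"],float)
    return a if a.shape==(3,3) else R.from_rotvec(a).as_matrix()
def ray(f,px):
    u=cv2.undistortPoints(np.array(px,float).reshape(-1,1,2),np.array(f["intrinsics"]),np.array(f["dist"])).reshape(-1,2)
    d=np.c_[u[:,0],-u[:,1],-np.ones(len(u))]@att(f).T
    return np.array(f["eye"]),d
def onz(f,px,z):
    e,d=ray(f,px); return e+d*((z-e[2])/d[:,2])[:,None]
def proj(f,P):
    c=(np.array(P,float).reshape(-1,3)-np.array(f["eye"]))@att(f)
    c=c*[1,-1,-1]
    return cv2.projectPoints(c,np.zeros(3),np.zeros(3),np.array(f["intrinsics"]),np.array(f["dist"]))[0].reshape(-1,2)
def save(f,n,img=None):
    cv2.imwrite(n,cv2.cvtColor(f["pixels"] if img is None else img,cv2.COLOR_RGB2BGR))
E
python3 - <<'E'
from h import *
o=r.get_obs();print(o)
for n in("top","scene"):
    f=r.grab_frame(n);save(f,f"pics/{n}0.png");print(n,f["eye"],f["attitude"],f["shot"])
    for t in("box","board","fence","stop","paper_roll","tube","spool_green","spool_yellow","needle_case","awl","scissors"):
        l=r.landmark_of(f,t)[:1]; s=r.search_frame(f,t)[:1]
        z={"fence":.012,"stop":.012}.get(t,0)
        print(t,[(np.round(x["point"],1),round(x["conf"],2),onz(f,x["point"],z).round(3)) for x in l],[(np.round(x["rect"]),round(x["conf"],2)) for x in s])
E
```

```text
{'clock': 0.0, 'joints': array([-1.30809821,  0.47778687,  0.02236541,  1.55646579, -0.0115493 ,
        1.10926659, -0.08307055]), 'qvel': array([-8.74766446e-04, -1.21320232e-03,  1.76358208e-03,  5.17746612e-04,
       -9.32283574e-05,  7.07682523e-04, -1.81582761e-03]), 'tau': array([-4.43362269e-04, -5.96453011e+01,  1.60760276e+00, -2.81194872e+01,
        1.24700760e-02,  9.25888075e-03,  9.75174459e-06]), 'tcp_pos': array([0.24438119, 0.62853045, 0.20682904]), 'orientation': array([-5.79064949e-01, -3.08752721e+00,  2.80164464e-03]), 'contact_force': array([-0.41619899,  0.21025491,  1.1498938 ]), 'moment': array([ 0.00196208,  0.03854675, -0.01221693]), 'gripper_force': 0.0, 'grip_width': 0.08549167363527965}
top [ 0.56526568 -0.02165263  1.03327115] [ 0.08147076 -0.02894774 -1.56581982] 1
box [(array([391.9, 251.1]), 0.69, array([[ 0.472, -0.201,  0.   ]]))] [(array([375., 240.,  39.,  18.]), 0.88)]
board [(array([246.8, 228.8]), 0.56, array([[0.532, 0.21 , 0.   ]]))] [(array([200., 193.,  93.,  70.]), 0.97)]
fence [(array([239.4, 211. ]), 0.61, array([[0.582, 0.23 , 0.012]
[... 1578 characters left out ...]

tube [(array([346.3, 237.9]), 0.79, array([[0.761, 0.169, 0.   ]]))] [(array([336., 212.,  21.,  34.]), 0.56)]
spool_green [(array([271. , 205.9]), 0.71, array([[ 0.8  , -0.111,  0.   ]]))] [(array([261., 193.,  16.,  18.]), 0.5)]
spool_yellow [(array([268.5, 194.1]), 0.72, array([[ 0.76 , -0.167,  0.   ]]))] [(array([263., 180.,   6.,  19.]), 0.63)]
needle_case [(array([252.7, 137.6]), 0.57, array([[ 0.53 , -0.513,  0.   ]]))] [(array([221., 154.,  41.,  29.]), 0.86)]
awl [(array([469.1, 252. ]), 0.8, array([[ 0.577,  0.465, -0.   ]]))] [(array([443., 244.,  31.,   7.]), 0.75)]
scissors [(array([392.1, 217.5]), 0.64, array([[0.591, 0.213, 0.   ]]))] [(array([238., 131.,  32.,  18.]), 0.5)]
```

Run:
```python
from h import *
a=cv2.imread("pics/top0.png");b=cv2.imread("pics/scene0.png")
A=cv2.resize(a[180:280,190:350],None,fx=5,fy=5,interpolation=2)[:, :800]
B1=cv2.resize(a[225:275,360:430],None,fx=5.7,fy=5.7,interpolation=2)
A=cv2.resize(a[185:270,190:310],None,fx=4,fy=4,interpolation=2)
B1=cv2.resize(a[230:270,365:425],None,fx=5,fy=5,interpolation=2)
C=cv2.resize(b[190:250,345:445],None,fx=4.8,fy=4.8,interpolation=2)
D=cv2.resize(b[135:175,290:350],None,fx=5,fy=5,interpolation=2)
W=np.zeros((600,800,3),np.uint8)
W[:340,:480]=A;W[:200,490:790]=B1
C=C[:250];W[345:345+len(C),:480]=C;W[300:500,490:790]=D
cv2.imwrite("pics/m1.png",W)
```

```text
(no output)
```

View pics/m1.png

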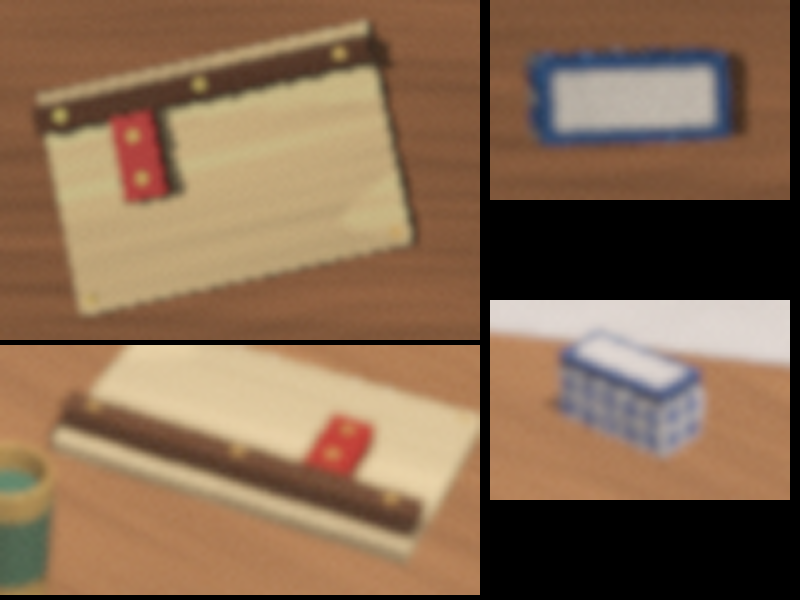

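View pics/top0.png

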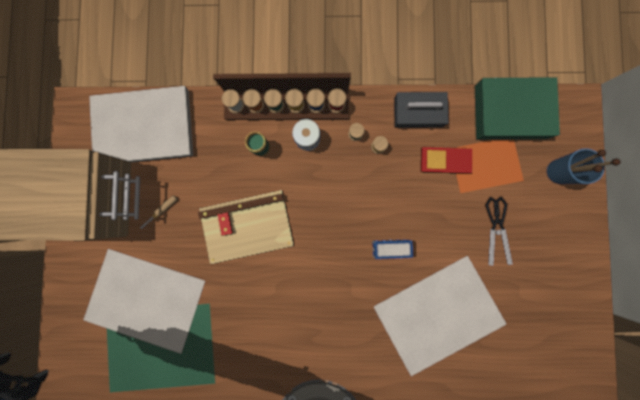

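```bash
cat > fit.py <<'E'
from h import *
from scipy.optimize import least_squares
T=r.grab_frame("top");S=r.grab_frame("scene")
tp=lambda L:[(x/4+190-.4,y/4+185-.4) for x,y in L]
tb=lambda L:[(x/5+365-.4-98,y/5+230-.4) for x,y in L]
sp=lambda L:[(x/4.8+345-.4,(y-345)/4.8+190-.4) for x,y in L]
sb=lambda L:[((x-490)/5+290-.4,(y-300)/5+135-.4) for x,y in L]
def rz(p,P):
    c,s=np.cos(p[2]),np.sin(p[2]);P=np.array(P,float)
    return np.c_[p[0]+c*P[:,0]-s*P[:,1],p[1]+s*P[:,0]+c*P[:,1],P[:,2]]
bo=[(.08,.12,.012),(.08,-.12,.012),(-.08,-.12,.012),(-.08,.12,.012)]
bt=tp([(36,97),(367,20),(412,243),(82,315)])
bs=sp([(55,440),(408,556)]); bso=[(.08,-.12,.012),(.08,.12,.012)]
def stp(p): 
    x=p[4]-.01; y=p[3]
    return [(x,y+.015,.032),(x,y-.015,.032),(x-.06,y-.015,.032),(x-.06,y+.015,.032)]
st=tp([(111,116),(153,110),(167,195),(125,203)])
def fe(p): return [(p[4]-.01,.12,.032),(p[4]-.01,-.12,.032)]
ft=tp([(47,135),(380,67)])
def res(p):
    return np.r_[(proj(T,rz(p,bo))-bt).ravel(),(proj(S,rz(p,bso))-bs).ravel(),(proj(T,rz(p,stp(p)))-st).ravel(),(proj(T,rz(p,fe(p)))-ft).ravel()]
s=least_squares(res,[.53,.21,.2,.05,.06],loss="soft_l1");p=s.x
print("board x y yaw, stop y, fence x:",p.round(4),np.degrees(p[2]));print(res(p).reshape(-1,2).round(1).tolist())
for f,n in((T,"top"),(S,"scene")):
    h=cv2.cvtColor(f["pixels"],cv2.COLOR_RGB2HSV);m=(((h[...,0]<6)|(h[...,0]>174))&(h[...,1]>150)).astype(np.uint8)
    c=proj(f,rz(p,[(p[4]-.04,p[3],.03)]))[0]
    ys,xs=np.nonzero(m);k=np.hypot(xs-c[0],ys-c[1])<20
    print(n,"red centroid",xs[k].mean(),ys[k].mean(),k.sum(),"pred",c)
# box: rim top corners z=.054
q4=[(.023,.05,.054),(.023,-.05,.054),(-.023,-.05,.054),(-.023,.05,.054)]
t4=[(x,y) for x,y in tb([(530,53),(732,50),(733,135),(545,143)])]
sc=[(-.023,-.05,.054),(.023,-.05,.054),(.023,.05,.054),(-.023,.05,.054)]
s4=sb([(600,331),(561,353),(664,390),(703,370)])
def rb(p): return np.r_[(proj(T,rz(p,q4))-t4).ravel()]
s=least_squares(rb,[.47,-.2,0],loss="soft_l1");print("box top view",s.x.round(4),np.degrees(s.x[2]),rb(s.x).round(1).tolist())
print("scene pred",proj(S,rz(s.x,sc)).round(1).tolist(),"seen",np.round(s4,1).tolist())
E
python3 fit.py
```

```text
board x y yaw, stop y, fence x: [0.5391 0.2106 0.2143 0.0528 0.0585] 12.275652666428199
[[0.8, -1.4], [0.3, 0.2], [0.5, 0.1], [-0.3, -0.2], [-0.2, -0.7], [0.0, -0.7], [-0.2, 0.8], [-0.2, 0.1], [0.4, 0.1], [0.3, 0.3], [-2.5, -0.0], [-1.6, -1.0]]
top red centroid 224.95555555555555 222.89444444444445 180 pred [224.61127555 223.87413385]
scene red centroid 415.73333333333335 211.25333333333333 75 pred [415.72874218 210.17615393]
box top view [ 0.4835 -0.1963  0.0401] 2.296572333243325 [1.9, 0.4, -0.7, -0.3, -0.0, 0.2, -0.3, -0.2]
scene pred [[311.6, 140.6], [303.5, 145.2], [324.4, 153.7], [332.4, 148.9]] seen [[311.6, 140.8], [303.8, 145.2], [324.4, 152.6], [332.2, 148.6]]
```

```bash
cat > to.py <<'E'
import sys
from h import *
def row(x,y,z,psi):
    """row to take the TCP from where it is to x,y,z, tool down, tool y at psi degrees"""
    o=r.get_obs();M=R.from_rotvec(o["orientation"])
    a=np.radians(psi);Y=np.array([np.cos(a),np.sin(a),0]);Z=np.array([0,0,-1.])
    G=R.from_matrix(np.c_[np.cross(Y,Z),Y,Z])
    d=M.inv().apply(np.array([x,y,z])-o["tcp_pos"])/.25
    t=(M.inv()*G).as_rotvec()/(np.pi/2)
    Yn=M.as_matrix()[:,1]
    print("at",o["tcp_pos"].round(4),"psi",np.degrees(np.arctan2(Yn[1],Yn[0])).round(2),"tilt",M.as_matrix()[:2,2].round(4),"t",round(o["clock"],2),"F",o["contact_force"].round(1),"grip",o["gripper_force"],o["grip_width"])
    print("row",np.round(np.r_[d,t],4).tolist())
if __name__=="__main__": row(*map(float,sys.argv[1:]))
E
python3 to.py .45 .45 .22 45;python3 to.py .5 .25 .22 20
```

```text
at [0.2446 0.6292 0.2078] psi 68.75 tilt [-0.  0.] t 2.4 F [-0.1  0.5  0.1] grip 0.0 0.08574162286870797
row [-1.0256, -0.3702, -0.0488, 0.0, -0.0, 0.2639]
at [0.2446 0.6292 0.2078] psi 68.75 tilt [-0.  0.] t 2.4 F [-0.1  0.5  0.1] grip 0.0 0.08574162286870797
row [-1.5019, -1.0433, -0.0488, 0.0, -0.0, 0.5417]
```

apply_moves --pt "-0.23 -0.09 -0.02 0 0 0.1" --pt "-0.46 -0.18 -0.04 0 0 0.2" --pt "-0.69 -0.27 -0.05 0 0 0.27" --pt "-0.92 -0.36 -0.05 0 0 0.27" --pt "-1 -0.37 -0.05 0 0 0.27"

```text
clock: 3.02
tcp_pos: [0.4482, 0.4479, 0.2208]
orientation: [1.225, 2.89, -0.001]
contact_force: [-0.2, 1.5, -0.5]
grip_width: 0.0856
gripper_force: 0.0
```

```bash
python3 to.py .52 .22 .22 20
```

```text
at [0.4482 0.4479 0.2208] psi 44.06 tilt [ 0.0019 -0.0013] t 3.02 F [-0.2  1.5 -0.5] grip 0.0 0.08558008364597534
row [-0.8548, -0.4275, 0.005, 0.0006, 0.0013, 0.2673]
```

apply_moves --pt "-0.21 -0.1 0 0 0 0.1" --pt "-0.42 -0.2 0 0 0 0.2" --pt "-0.63 -0.3 0 0 0 0.27" --pt "-0.85 -0.43 0 0 0 0.27"

```text
clock: 3.52
tcp_pos: [0.5162, 0.2264, 0.2205]
orientation: [1.797, 2.577, 0.002]
contact_force: [0.4, 0.6, -0.8]
grip_width: 0.085
gripper_force: 0.0
```

```bash
python3 to.py .4835 .0 .2 2.3
```

```text
at [0.5162 0.2264 0.2205] psi 20.21 tilt [0.0006 0.0008] t 3.52 F [ 0.4  0.6 -0.8] grip 0.0 0.08503852722394126
row [-0.8048, -0.4356, 0.0811, 0.0005, -0.0004, 0.199]
```

apply_moves --pt "-0.2 -0.11 0.02 0 0 0.1" --pt "-0.4 -0.22 0.04 0 0 0.2" --pt "-0.6 -0.33 0.06 0 0 0.2" --pt "-0.8 -0.43 0.08 0 0 0.2"

```text
clock: 4.03
tcp_pos: [0.4836, 0.0012, 0.2004]
orientation: [2.177, 2.265, 0.002]
contact_force: [0.7, -0.0, 0.2]
grip_width: 0.0856
gripper_force: 0.0
```

```bash
python3 to.py .4835 -.1963 .12 2.3
```

```text
at [0.4836 0.0012 0.2004] psi 2.25 tilt [0.0008 0.0007] t 4.03 F [ 0.7 -0.   0.2] grip 0.0 0.08557737140057557
row [-0.7897, -0.0319, 0.3212, 0.0005, -0.0004, -0.0005]
```

apply_moves --pt "-0.22 -0.01 0.08 0 0 0" --pt "-0.42 -0.02 0.16 0 0 0" --pt "-0.63 -0.03 0.24 0 0 0" --pt "-0.79 -0.03 0.32 0 0 0" --pt "-0.79 -0.03 0.32 0 0 0"

```text
clock: 4.65
tcp_pos: [0.4827, -0.1983, 0.1192]
orientation: [-2.184, -2.257, 0.004]
contact_force: [1.0, 0.3, -1.1]
grip_width: 0.0857
gripper_force: 0.0
```

```bash
python3 to.py .4835 -.1963 .024 2.3
python3 - <<'E'
from h import *
W=np.zeros((600,800,3),np.uint8)
f=r.grab_frame("top");W[:300,:800]=cv2.resize(f["pixels"][205:280,300:500],None,fx=4,fy=4)
f=r.grab_frame("scene");W[300:,:600]=cv2.resize(f["pixels"][90:190,260:360],(600,600))[150:450]
save(f,"pics/m2.png",W)
E
```

```text
at [ 0.4827 -0.1983  0.1192] psi 1.9 tilt [-0.0021 -0.0011] t 4.65 F [ 1.   0.3 -1.1] grip 0.0 0.08568480631684941
row [0.0083, 0.0041, 0.3808, -0.0014, 0.0006, -0.0045]
```

View pics/m2.png

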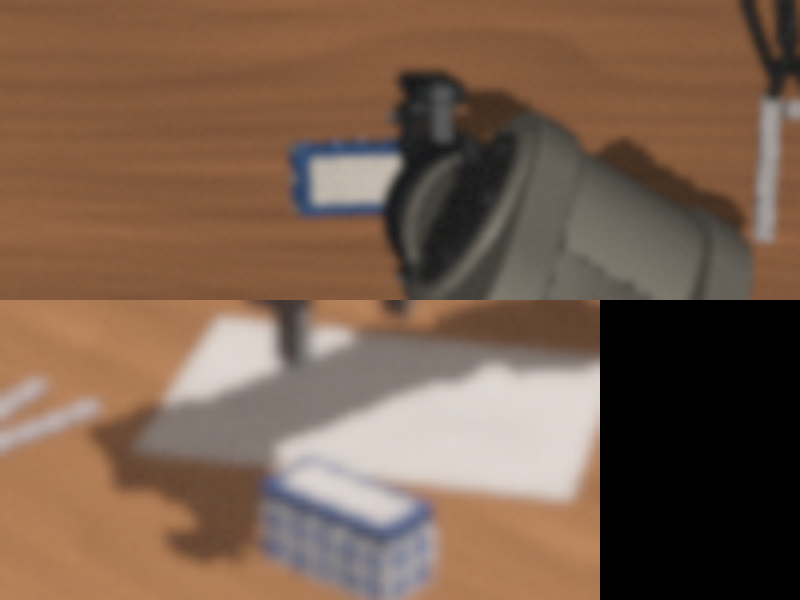

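apply_moves --pt "0.01 0 0.12 0 0 0" --pt "0.01 0 0.2 0 0 0" --pt "0.01 0 0.28 0 0 0" --pt "0.01 0 0.34 0 0 0" --pt "0.01 0 0.38 0 0 0"

```text
clock: 5.38
tcp_pos: [0.4842, -0.192, 0.025]
orientation: [-2.177, -2.265, -0.001]
contact_force: [0.7, 0.1, -0.1]
grip_width: 0.0854
gripper_force: 0.0
```

```bash
python3 to.py .4835 -.1963 .024 2.3
python3 - <<'E'
from h import *
W=np.zeros((400,800,3),np.uint8)
f=r.grab_frame("top");W[:300,:400]=cv2.resize(f["pixels"][215:275,360:440],None,fx=5,fy=5)
f=r.grab_frame("scene");W[:400,400:]=cv2.resize(f["pixels"][110:180,285:355],(400,400))
save(f,"pics/m3.png",W)
E
```

```text
at [ 0.4842 -0.192   0.025 ] psi 2.26 tilt [0.0004 0.0006] t 5.38 F [ 0.7  0.1 -0.1] grip 0.0 0.08537095812080718
row [-0.0172, -0.0036, 0.0038, 0.0003, -0.0004, -0.0004]
```

View pics/m3.png

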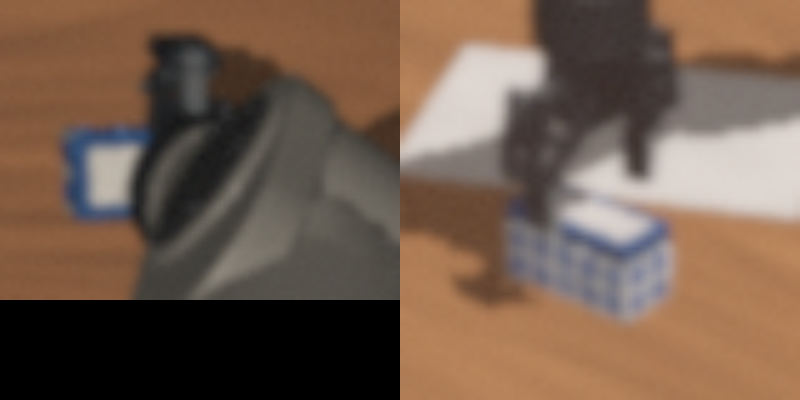

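apply_moves --pt "-0.01 0 0 0 0 0" --pt "-0.01 0 0 0 0 0" --pt "-0.01 0 0 0 0 0" --pt "-0.01 0 0 0 0 0" --pt "-0.01 0 0 0 0 0" --claw 0 --newtons 20

```text
clock: 6.1
tcp_pos: [0.4841, -0.1961, 0.0259]
orientation: [2.179, 2.262, 0.001]
contact_force: [-1.4, -0.4, 5.4]
grip_width: 0.0451
gripper_force: 19.9
```

apply_moves --pt "0 0 -0.08 0 0 0" --pt "0 0 -0.2 0 0 0" --pt "0 0 -0.36 0 0 0" --pt "0 0 -0.36 0 0 0" --pt "0 0 -0.36 0 0 0"

```text
clock: 6.72
tcp_pos: [0.4832, -0.1952, 0.1146]
orientation: [-2.178, -2.262, 0.0]
contact_force: [-0.1, 0.4, -2.3]
grip_width: 0.0446
gripper_force: 21.2
```

```bash
python3 to.py .5 .0 .12 12.3
python3 - <<'E'
from h import *
W=np.zeros((400,800,3),np.uint8)
f=r.grab_frame("top");W[:300,:400]=cv2.resize(f["pixels"][215:275,360:440],None,fx=5,fy=5)
f=r.grab_frame("scene");W[:400,400:]=cv2.resize(f["pixels"][90:160,285:355],(400,400))
save(f,"pics/m4.png",W)
E
```

```text
at [ 0.4832 -0.1952  0.1146] psi 2.17 tilt [-0.0008  0.0006] t 6.72 F [-0.1  0.4 -2.3] grip 21.2122200865997 0.044607862945729104
row [0.7777, 0.0967, -0.021, -0.0005, -0.0004, -0.1125]
```

View pics/m4.png

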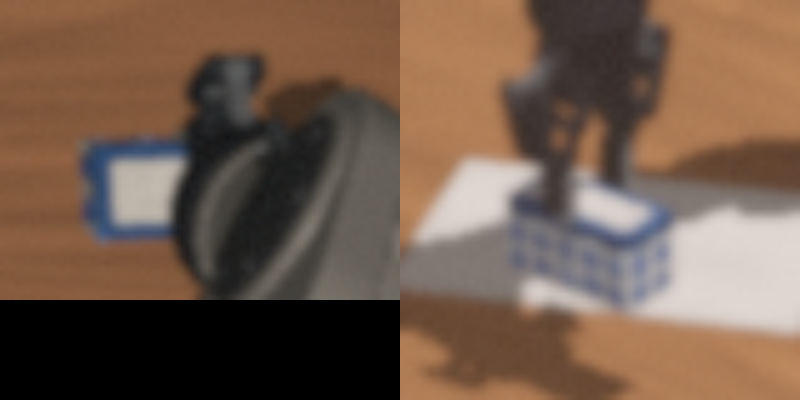

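Run:
```python
from h import *
from scipy.optimize import least_squares
f=r.grab_frame("scene");T=r.grab_frame("top")
P=np.array([(513,197),(628,247),(670,212)])
px=np.c_[(P[:,0]-400)/5.714+284.6,P[:,1]/5.714+89.6]
Q=np.array([(470-400)/5,0])
pt=np.array([(82,143),(98,240)])/5+[359.6,214.6]
def pts(p,L):
    a=np.radians(2.2);c,s=np.cos(a),np.sin(a);z=.1146-.0255+.054+p[1]
    return [(.4835+c*x-s*(y+p[0]),-.1955+s*x+c*(y+p[0]),z) for x,y in L]
L=[(.023,-.05),(.023,.05),(-.023,.05)];K=[(.023,.05),(-.023,.05)]
for use in(0,1,2):
    g=lambda p:np.r_[(proj(f,pts(p,L))-px).ravel()*(use!=1),(proj(T,pts(p,K))-pt).ravel()*(use!=0),p[1]*100]
    s=least_squares(g,[0,0]);print(s.x.round(4),g(s.x).round(1))
```

```text
[ 0.0004 -0.0024] [-1.2 -0.1  0.1 -0.7  1.   0.8  0.  -0.   0.  -0.  -0.2]
[0.0045 0.0028] [-0.  -0.   0.  -0.   0.  -0.   1.2 -0.2 -1.2 -0.4  0.3]
[ 0.0029 -0.0016] [-0.7 -0.1  0.7 -0.7  1.6  0.8  1.6 -0.4 -0.7 -0.6 -0.2]
```

```bash
cat >> h.py <<'E'
BP=(.5391,.2106,.2143)
def loc(x,y):
    c,s=np.cos(BP[2]),np.sin(BP[2]); return BP[0]+c*x-s*y,BP[1]+s*x+c*y
E
python3 - <<'E'
from h import *
from to import row
t=loc(.0105,-.034);print(t)
row(.51,-.01,.115,12.3);row(t[0],t[1],.1,12.3)
E
```

```text
(np.float64(0.5565903764781297), np.float64(0.17961069973921184))
at [ 0.4829 -0.1955  0.1142] psi 2.15 tilt [-0.0022  0.0003] t 6.92 F [ 0.4  0.6 -2.2] grip 21.21334080293309 0.04478253865571608
row [0.7373, 0.1362, -0.0033, -0.0014, -0.0004, -0.1128]
at [ 0.4829 -0.1955  0.1142] psi 2.15 tilt [-0.0022  0.0003] t 6.92 F [ 0.4  0.6 -2.2] grip 21.21334080293309 0.04478253865571608
row [1.4882, 0.3511, 0.0565, -0.0014, -0.0004, -0.1128]
```

apply_moves --pt "0.1 0.02 0 0 0 -0.03" --pt "0.28 0.05 0 0 0 -0.06" --pt "0.46 0.09 0 0 0 -0.11" --pt "0.62 0.12 0 0 0 -0.11" --pt "0.74 0.14 0 0 0 -0.11"

```text
clock: 7.55
tcp_pos: [0.5115, -0.0076, 0.1146]
orientation: [-1.974, -2.443, 0.001]
contact_force: [0.8, -0.4, -1.0]
grip_width: 0.045
gripper_force: 21.2
```

```bash
python3 to.py .5566 .1796 .1 12.3
```

```text
at [ 0.5115 -0.0076  0.1146] psi 12.14 tilt [-0.0011  0.0001] t 7.55 F [ 0.8 -0.4 -1. ] grip 21.215403360547498 0.04501250264873066
row [0.694, 0.3337, 0.0582, -0.0007, -0.0002, -0.0018]
```

apply_moves --pt "0.1 0.05 0 0 0 0" --pt "0.28 0.13 0 0 0 0" --pt "0.46 0.22 0.02 0 0 0" --pt "0.6 0.29 0.05 0 0 0" --pt "0.69 0.33 0.06 0 0 0"

```text
clock: 8.18
tcp_pos: [0.5559, 0.1784, 0.099]
orientation: [-1.973, -2.444, 0.003]
contact_force: [0.7, -0.5, -0.8]
grip_width: 0.0445
gripper_force: 21.2
```

apply_moves --pt "0 0 0.03 0 0 0" --pt "0 0 0.08 0 0 0" --pt "0 0 0.13 0 0 0" --pt "0 0 0.16 0 0 0" --pt "0 0 0.16 0 0 0"

```text
clock: 8.8
tcp_pos: [0.5559, 0.1757, 0.0596]
orientation: [-1.977, -2.441, 0.002]
contact_force: [-0.8, 0.4, -1.2]
grip_width: 0.0447
gripper_force: 21.2
```

```bash
python3 to.py .5566 .1796 .0385 12.3
python3 - <<'E'
from h import *
W=np.zeros((400,800,3),np.uint8)
f=r.grab_frame("top");W[:400,:400]=cv2.resize(f["pixels"][185:265,200:280],None,fx=5,fy=5)
f=r.grab_frame("scene");W[:400,400:]=cv2.resize(f["pixels"][160:240,360:440],(400,400))
save(f,"pics/m5.png",W)
E
```

```text
at [0.5559 0.1757 0.0596] psi 12.01 tilt [-0.0013 -0.0007] t 8.8 F [-0.8  0.4 -1.2] grip 21.216470956569538 0.04468740944161801
row [0.0149, 0.006, 0.0843, -0.0009, 0.0003, -0.0033]
```

View pics/m5.png

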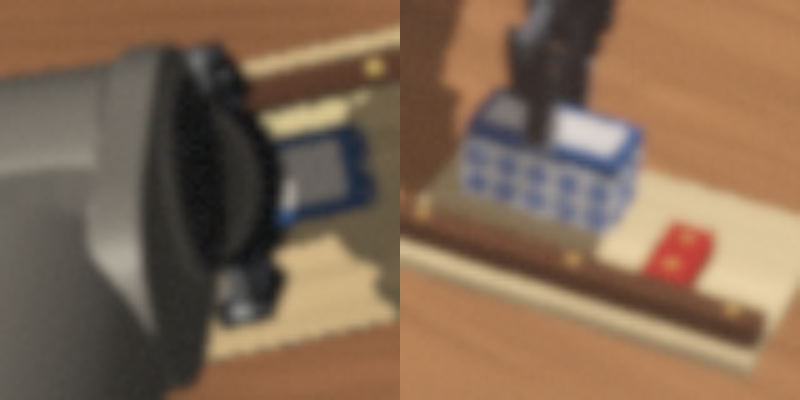

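apply_moves --pt "0.01 0 0.03 0 0 0" --pt "0.01 0 0.06 0 0 0" --pt "0.01 0 0.076 0 0 0" --pt "0.01 0 0.08 0 0 0" --pt "0.01 0 0.08 0 0 0"

```text
clock: 9.52
tcp_pos: [0.556, 0.1788, 0.0403]
orientation: [1.976, 2.442, -0.0]
contact_force: [-0.5, 0.7, -2.1]
grip_width: 0.045
gripper_force: 21.2
```

apply_moves --pt "0 0 0.004 0 0 0" --pt "0 0 0.008 0 0 0" --pt "0 0 0.008 0 0 0"

```text
clock: 9.9
tcp_pos: [0.5559, 0.1788, 0.0383]
orientation: [-1.976, -2.442, 0.0]
contact_force: [0.4, -0.1, -0.6]
grip_width: 0.0452
gripper_force: 21.2
```

apply_moves --pt "0 0.02 0 0 0 0" --pt "0 0.036 0 0 0 0" --pt "0 0.04 0 0 0 0" --pt "0 0.044 0 0 0 0" --pt "0 0.044 0 0 0 0"

```text
clock: 10.52
tcp_pos: [0.5666, 0.1811, 0.0383]
orientation: [-1.976, -2.442, 0.0]
contact_force: [0.4, 0.0, -0.8]
grip_width: 0.0448
gripper_force: 21.2
```

apply_moves --pt "0 0.004 0 0 0 0" --pt "0 0.008 0 0 0 0" --pt "0 0.008 0 0 0 0"

```text
clock: 10.9
tcp_pos: [0.5687, 0.1816, 0.0383]
orientation: [1.976, 2.442, 0.0]
contact_force: [0.1, -0.3, -1.2]
grip_width: 0.045
gripper_force: 21.2
```

apply_moves --pt "0 0.003 0 0 0 0" --pt "0 0.006 0 0 0 0" --pt "0 0.006 0 0 0 0"

```text
clock: 11.28
tcp_pos: [0.5702, 0.1819, 0.0383]
orientation: [1.976, 2.442, 0.0]
contact_force: [-0.6, -0.4, -2.0]
grip_width: 0.0447
gripper_force: 21.2
```

apply_moves --pt "0 0.003 0 0 0 0" --pt "0 0.006 0 0 0 0" --pt "0 0.006 0 0 0 0"

```text
clock: 11.65
tcp_pos: [0.5717, 0.1822, 0.0383]
orientation: [1.976, 2.442, 0.0]
contact_force: [-0.8, -0.3, -1.6]
grip_width: 0.045
gripper_force: 21.2
```

apply_moves --pt "0 0.003 0 0 0 0" --pt "0 0.006 0 0 0 0" --pt "0 0.006 0 0 0 0"

```text
clock: 12.02
tcp_pos: [0.5731, 0.1825, 0.0383]
orientation: [1.976, 2.442, 0.0]
contact_force: [0.5, 0.6, -1.3]
grip_width: 0.0448
gripper_force: 21.2
```

apply_moves --pt "0 0.003 0 0 0 0" --pt "0 0.006 0 0 0 0" --pt "0 0.006 0 0 0 0"

```text
clock: 12.4
tcp_pos: [0.5745, 0.1828, 0.0383]
orientation: [-1.976, -2.442, 0.0]
contact_force: [0.4, 0.4, -1.5]
grip_width: 0.0449
gripper_force: 21.2
```

apply_moves --pt "0 0.003 0 0 0 0" --pt "0 0.006 0 0 0 0" --pt "0 0.006 0 0 0 0"

```text
clock: 12.78
tcp_pos: [0.5747, 0.1828, 0.0382]
orientation: [-1.975, -2.441, 0.003]
contact_force: [-5.0, -1.5, 3.4]
grip_width: 0.0451
gripper_force: 22.0
```

apply_moves --pt "0 0.003 0 0 0 0" --pt "0 0.006 0 0 0 0" --pt "0 0.006 0 0 0 0"

```text
clock: 13.15
tcp_pos: [0.5749, 0.1828, 0.0382]
orientation: [-1.973, -2.44, 0.006]
contact_force: [-9.0, -1.7, 8.5]
grip_width: 0.0447
gripper_force: 22.6
```

apply_moves --pt "0 -0.012 0 0 0 0" --pt "0.02 -0.012 0 0 0 0" --pt "0.04 -0.012 0 0 0 0" --pt "0.056 -0.012 0 0 0 0" --pt "0.056 -0.012 0 0 0 0"

```text
clock: 13.78
tcp_pos: [0.5714, 0.1968, 0.0382]
orientation: [-1.975, -2.443, 0.0]
contact_force: [-1.3, -3.4, 0.8]
grip_width: 0.0447
gripper_force: 21.6
```

apply_moves --pt "0.003 0 0 0 0 0" --pt "0.006 0 0 0 0 0" --pt "0.006 0 0 0 0 0"

```text
clock: 14.15
tcp_pos: [0.5713, 0.1974, 0.0383]
orientation: [1.976, 2.442, -0.001]
contact_force: [-2.0, -4.4, 2.4]
grip_width: 0.045
gripper_force: 21.7
```

apply_moves --pt "0.003 0 0 0 0 0" --pt "0.006 0 0 0 0 0" --pt "0.006 0 0 0 0 0"

```text
clock: 14.52
tcp_pos: [0.571, 0.1988, 0.0383]
orientation: [1.976, 2.442, -0.001]
contact_force: [-2.5, -4.9, 2.2]
grip_width: 0.0449
gripper_force: 21.8
```

apply_moves --pt "0 -0.005 -0.003 0 0 0" --pt "0.003 -0.005 -0.003 0 0 0" --pt "0.006 -0.005 -0.003 0 0 0" --pt "0.006 -0.005 -0.003 0 0 0"

```text
clock: 15.02
tcp_pos: [0.5695, 0.2012, 0.039]
orientation: [-1.975, -2.443, -0.001]
contact_force: [0.6, -0.3, -1.3]
grip_width: 0.045
gripper_force: 21.2
```

apply_moves --pt "0.002 0 0 0 0 0" --pt "0.004 0 0 0 0 0" --pt "0.004 0 0 0 0 0"

```text
clock: 15.4
tcp_pos: [0.5692, 0.2017, 0.039]
orientation: [-1.976, -2.442, -0.0]
contact_force: [0.8, -0.7, -2.0]
grip_width: 0.0448
gripper_force: 21.2
```

apply_moves --pt "0.002 0 0 0 0 0" --pt "0.004 0 0 0 0 0" --pt "0.004 0 0 0 0 0"

```text
clock: 15.78
tcp_pos: [0.569, 0.2027, 0.0391]
orientation: [-1.976, -2.442, -0.0]
contact_force: [1.3, -0.9, -2.4]
grip_width: 0.0453
gripper_force: 21.2
```

Free again; go on toward the stop.

apply_moves --pt "0.003 0 0 0 0 0" --pt "0.006 0 0 0 0 0" --pt "0.006 0 0 0 0 0"

```text
clock: 16.15
tcp_pos: [0.5687, 0.2042, 0.0391]
orientation: [-1.976, -2.443, -0.0]
contact_force: [0.6, 1.2, -2.0]
grip_width: 0.0454
gripper_force: 21.2
```

apply_moves --pt "0.003 0 0 0 0 0" --pt "0.006 0 0 0 0 0" --pt "0.006 0 0 0 0 0"

```text
clock: 16.52
tcp_pos: [0.5685, 0.2051, 0.0391]
orientation: [1.976, 2.442, -0.0]
contact_force: [0.1, -2.1, -0.5]
grip_width: 0.0446
gripper_force: 21.3
```

apply_moves --pt "0.002 0 0 0 0 0" --pt "0.004 0 0 0 0 0" --pt "0.004 0 0 0 0 0"

```text
clock: 16.9
tcp_pos: [0.5685, 0.2055, 0.0392]
orientation: [1.976, 2.441, -0.001]
contact_force: [1.0, -4.7, 0.4]
grip_width: 0.0448
gripper_force: 21.5
```

apply_moves --pt "-0.002 0.003 0.002 0 0 0" --pt "-0.002 0.006 0.004 0 0 0" --pt "-0.002 0.008 0.006 0 0 0" --pt "-0.002 0.008 0.006 0 0 0"

```text
clock: 17.4
tcp_pos: [0.569, 0.2051, 0.0381]
orientation: [-1.976, -2.441, 0.004]
contact_force: [-4.4, -7.1, 10.9]
grip_width: 0.0446
gripper_force: 22.8
```

apply_moves --pt "0 0.003 0.001 0 0 0" --pt "0 0.006 0.002 0 0 0" --pt "0 0.006 0.002 0 0 0"

```text
clock: 17.77
tcp_pos: [0.5692, 0.2051, 0.0381]
orientation: [-1.975, -2.439, 0.007]
contact_force: [-10.1, -7.6, 19.2]
grip_width: 0.0445
gripper_force: 23.9
```

apply_moves --pt "-0.001 0.002 -0.003 0 0 0" --pt "-0.001 0.002 -0.004 0 0 0" --pt "-0.001 0.002 -0.004 0 0 0"

```text
clock: 18.15
tcp_pos: [0.5697, 0.2053, 0.0382]
orientation: [-1.974, -2.44, 0.007]
contact_force: [-7.5, -6.5, 10.4]
grip_width: 0.045
gripper_force: 22.9
```

```bash
python3 to.py .5692 .2051 .0381 12.3
python3 - <<'E'
from h import *
W=np.zeros((400,800,3),np.uint8)
f=r.grab_frame("top");W[:400,:400]=cv2.resize(f["pixels"][185:265,200:280],None,fx=5,fy=5)
f=r.grab_frame("scene");W[:400,400:]=cv2.resize(f["pixels"][170:240,365:435],(400,400))
save(f,"pics/m6.png",W)
E
```

```text
at [0.5697 0.2053 0.0382] psi 12.05 tilt [-0.0052 -0.0015] t 18.15 F [-7.5 -6.5 10.4] grip 22.90106260101311 0.04499693884875914
row [-0.0003, -0.0023, 0.0004, -0.0034, 0.0002, -0.0028]
```

View pics/m6.png

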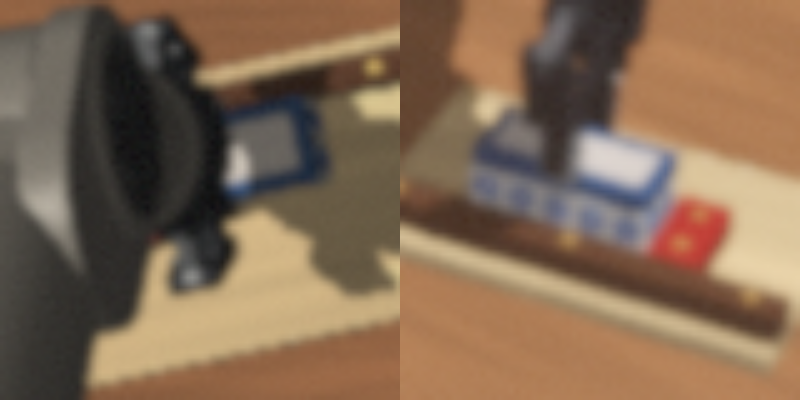

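apply_moves --pt "-0.001 0.0 -0.004 0 0 0" --pt "-0.001 0.004 -0.005 0 0 0" --pt "-0.001 0.008 -0.005 0 0 0" --pt "-0.001 0.008 -0.005 0 0 0"

```text
clock: 18.75
tcp_pos: [0.5698, 0.2054, 0.0384]
orientation: [-1.972, -2.438, 0.012]
contact_force: [-9.3, -6.0, 7.1]
grip_width: 0.045
gripper_force: 22.7
```

apply_moves --pt "0 0.003 0.0 0 0 0" --pt "0 0.005 0.001 0 0 0" --pt "0 0.005 0.001 0 0 0"

```text
clock: 19.12
tcp_pos: [0.5699, 0.2054, 0.0383]
orientation: [-1.971, -2.437, 0.014]
contact_force: [-13.4, -8.1, 13.0]
grip_width: 0.0451
gripper_force: 23.4
```

```bash
python3 to.py .5692 .2051 .0381 12.3
```

```text
at [0.5699 0.2054 0.0383] psi 12.07 tilt [-0.0112 -0.0026] t 19.12 F [-13.4  -8.1  13. ] grip 23.385740142693976 0.04512896894879303
row [-0.0005, -0.003, 0.0007, -0.0073, 0.0001, -0.0026]
```

apply_moves --pt "0 0 0 0 0 0" --pt "0 0 0 0 0 0" --pt "0 0 0 0 0 0" --pt "0 0 0 0 0 0"

```text
clock: 19.62
tcp_pos: [0.5699, 0.2054, 0.0383]
orientation: [-1.971, -2.437, 0.014]
contact_force: [-13.6, -7.5, 12.1]
grip_width: 0.0448
gripper_force: 23.4
```

```bash
python3 -c "
from bench import r
o=r.get_obs();print(o['tcp_pos'],o['contact_force'],o['gripper_force']);print(r.hand_in())"
```

```text
[0.56987721 0.20537688 0.0382626 ] [-13.63895817  -7.48919941  12.05420398] 23.370039424917195
the job is handed in; nothing more can be done
None
```

I handed the job in at about 20 s (no verdict came back): the box is in the jig against the fence and the stop, still gripped at about 23 N a finger, with the wrist pushing about 12 N down and 15 N towards the fence, slightly over the 10–13 N you asked for.

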